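# Count along the card rack and push the tray into the third gap

## Task

Count off the gaps of the black card rack with a fingertip on its aluminium label rail: beginning at the rack's left-hand end, left as the robot sees it facing the rack's open front, run along the rail over the first gap, then the second, then the third, whether or not a gap is occupied. Then push the loose card tray that stands on the desk in front of the rack, with the fingertips, sliding it over the desk into that third gap until it is fully home against the rack's back panel, never lifting or tipping it. Leave everything else where it is.

Things in the scene. Friction and masses are not known exactly. Their poses are not given: they have to be found in the camera images.
- rack: low black card rack fixed to the desk, 449 wide (its y) x 98 deep (x) x 64 mm high; open in front (-x, towards the robot), on top and below, so trays slide in on the desk. Origin mid-width on the desk; +x into the gaps, +y to the robot's left. Seven 5 mm dividers, 58 mm high, rounded fronts at x -45 mm, make six gaps 69 mm wide, centres at y 185, 111, 37, -37, -111, -185 mm. Back panel 36 mm high, face at x 47 mm
- third_gap (a point): middle of the mouth of the third gap from the left, on the desk, between the rounded divider fronts (rack x -45, y 37 mm). Third and fourth gaps are empty; every other gap holds something
- rail_start (a point): left end of the aluminium label rail, centre of its flat top, 64 mm above the desk. The rail is 24 mm wide (rack x -40 to -16 mm), 6 mm thick, rigid, and bridges the dividers from end to end over all six gaps at one height, with a flush black cap over each divider; trays pass below it
- label1: label holder over the first gap from the left: a flat-topped aluminium strip with a blank paper label, part of the rack's label rail; 60 mm along the rail (rack y), 24 mm wide (rack x), origin at the centre of its top face, 64 mm above the desk; rigid
- label2: label holder over the second gap from the left: a flat-topped aluminium strip with a blank paper label, part of the rack's label rail; 60 mm along the rail (rack y), 24 mm wide (rack x), origin at the centre of its top face, 64 mm above the desk; rigid
- label3: label holder over the third gap from the left: a flat-topped aluminium strip with a blank paper label, part of the rack's label rail; 60 mm along the rail (rack y), 24 mm wide (rack x), origin at the centre of its top face, 64 mm above the desk; rigid
- tray: the loose tray to push: grey plastic box of white cards, 100 long (x) x 56 mm wide (y), walls 40, card tabs up to 54 mm high, 0.17 to 0.35 kg, slides when pushed. Origin under its centre; -x end has the label frame, +x end enters first. Stands before the rack, left or right of the third gap, turned up to 0.25 rad. Fully home: origin at rack x -3 mm, front 8 mm proud of the dividers, level with other trays
- tray_b: a card tray of the same size and look, already home in another gap; leave alone. Origin at the centre of its underside
- tray_c: another such tray, half full, already home in another gap; leave alone. Origin at the centre of its underside
- stapler: black stapler 96 x 34 x 45 mm parked in another gap; leave alone. Origin under its centre
- notes: stack of note pads 76 x 50 x 24 mm lying in another gap; leave alone. Origin under its centre
- ramekin: round white china ramekin, 80 mm across, 44 mm high, on the desk in front of the rack, on the other side of the third gap from the loose tray; leave alone. Origin at the centre of its underside
- mug: white mug 82 mm across, 95 mm high, towards the right; leave alone. Origin at the centre of its underside
- eraser: white eraser in a card sleeve 48 x 20 x 12 mm, on the desk before the rack's right end; leave alone. Origin under its centre
- tape: black desk tape dispenser 125 x 50 x 70 mm, to the right of the rack; leave alone. Origin under its centre
- calculator: grey calculator 150 x 80 x 17 mm lying at the left; leave alone. Origin under its centre
- notebook: blue spiral notebook 150 x 107 x 15 mm lying to the left of the rack; leave alone. Origin under its centre
- shaker_a: small glass shaker with steel cap, 42 mm across, 75 mm high, behind the rack; leave alone. Origin at the centre of its underside
There are look-alikes about, which are no part of the job. What is shaped like the tray but purple or red is not meant.

How it is judged:
By the outcome, as a careful person would: the job done as asked, in the order asked, and still so for the second after the job is handed in, with the robot touching nothing.
It also fails if it takes over 61 s, if anything falls off the work surface, if the arm or the gripper's body presses on something with over 40 N, if the wrist force passes 120 N, or if a joint passes its speed limit or range.

## Robot

A 6-joint arm with a two-finger parallel gripper is mounted at the origin on the work surface. World frame = base frame: x ahead of the robot, y to its left, z up, the work surface at z = 0. Lengths are in m, angles in degrees, forces in N, time in s.
With the tool pointing down it reaches from about 0.375 to 0.9 m from the base axis. Payload 3.1 kg.
Tool frame: the origin (TCP) lies at the very end of the fingers, on their centre line; the grasp point (between the pads) lies 19 mm behind it; z points along the fingers, x is the direction in which the jaws open and shut, and the axes are right-handed (so a half turn about z gives the same grasp; the last joint's range is limited). The gripper opens to 87 mm and grips with 3 to 60 N. Pads are 19 mm wide; open, the fingers measure 117 mm over their backs; the gripper's body (75 mm by 190 mm) begins 51 mm behind the grasp point.
Start: joints at [-78.925, 30.224, 82.088, -0, 67.689, -10.227], TCP at [0.227, -0.582, 0.223] pointing down, gripper open.
Joint ranges: [-176.69, 176.69], [-43.24, 126.21], [12.49, 139.97], [-82, 262], [0, 151.66], [-163.58, 163.58]. Speed limits (degrees/s): [159.86, 159.86, 180, 180, 180, 180].

## Interface

Orientations are given as a 3x3 rotation matrix whose columns are the frame's x, y, z axes.
In Python, from rig import read_state, capture, bot gives the robot as it stands.
- The arm moves only by the shell command python3 -m crank 'ROWS' [OPENING]. ROWS is JSON, a list of rows, each a list of 2 entries, a list of its own where there are three numbers: the shift along the tool's x, y, z in cm, then the turn, a rotation vector about the tool's x, y, z in rad. In form: [[[dx, dy, dz], [wx, wy, wz]], ...]. A call has 1 to 12 rows; each row shifts and turns the commanded pose from where the row before left it, along the tool's axes as they then stand; what a row does not reach is not made up. A row lasts 1/10 s, in which the tool goes at most 50 mm and 8.59 degrees, less where a joint would pass 70% of its speed; a pose out of reach is approached as far as the arm can. A call with a gripper value outside its range is refused whole. OPENING is the closure, from -1 (fully open) to 1 (shut), set as the call begins (- or left out, the last holds). The fingers move at their own pace and stop on an object; the grip force is fixed at half the most. Time passes only in rows, so rows that do not move let the fingers close. It gives the time, the measured TCP pose, the force and the opening at its end, in the units of the state.
- read_state(): the state, without advancing time (a new reading comes with each control period).
- capture(name): name is "scene" or "top"; returns a dict with "pixels" (400x640x3 uint8, red, green, blue), "camera_matrix" (3x3 intrinsics, pixels), "R" (3x3) and "t" (3): a world point X has camera coordinates R X + t. Camera axes: x right, y down, z forward; pixel columns grow to the right and rows downward; lengths in m; the calibration is good to about 2 mm. A picture is of the moment at which its call begins. There is no depth.
- bot.hand_in(): hands the job in, once; it reports no verdict.
The state is a dict: "time_s": time; "joint_positions": joint angles; "qvel": joint speeds; "tau": joint torques, N m; "position": TCP position; "tcp_rot": TCP orientation; "force": force on the tool from outside, world axes, zero at the start; "moment": the same for the moment, N m; "opening": opening from 0.0 (shut) to 1.0 (fully open).
Only numpy, scipy, OpenCV 4.12 (cv2) and the standard library are available. Lean on these libraries where they do the work, as an engineer would, in place of code of your own. Each camera call takes 0.05 s, during which the arm holds its last target.

## Working session

There is one attempt and no reset: what is moved stays moved. The work goes in short steps, Python scripts to look and compute and a shell command to move; the robot and the scene stay as the last step left them, time stands still between calls to the robot, and variables do not carry over. Pictures are saved under pics/ and viewed, and the job is handed in when it is done.

```bash
ls; mkdir -p pics; python3 - <<'E'
from rig import read_state, capture, bot
import cv2,pickle,numpy as np
s=read_state();print(s['time_s'],s['position'],s['tcp_rot'],s['opening'],s['force'])
for n in('scene','top'):
    c=capture(n);pickle.dump(c,open(f'{n}0.pkl','wb'));cv2.imwrite(f'pics/{n}0.png',c['pixels'][:,:,::-1]);print(n,np.round(c['camera_matrix'],1).tolist(),np.round(c['R'],3).tolist(),np.round(c['t'],3))
E
```

```text
pics
0.0 [ 0.22691466 -0.58154608  0.22156122] [[ 3.63299030e-01 -9.31672491e-01 -4.29259051e-04]
 [-9.31670070e-01 -3.63299081e-01  2.15823459e-03]
 [-2.16671722e-03 -3.84156725e-04 -9.99997579e-01]] 0.9993104013576486 [-0.34521729 -0.70528838 -0.35920274]
scene [[461.2, 0.0, 325.0], [0.0, 461.2, 194.4], [0.0, 0.0, 1.0]] [[0.133, 0.991, -0.009], [0.714, -0.102, -0.693], [-0.688, 0.085, -0.721]] [-0.065 -0.359  1.842]
top [[362.7, 0.0, 316.7], [0.0, 362.7, 201.0], [0.0, 0.0, 1.0]] [[-0.027, -0.999, 0.025], [-0.996, 0.025, -0.086], [0.085, -0.027, -0.996]] [0.003 0.551 0.948]
```

View pics/scene0.png

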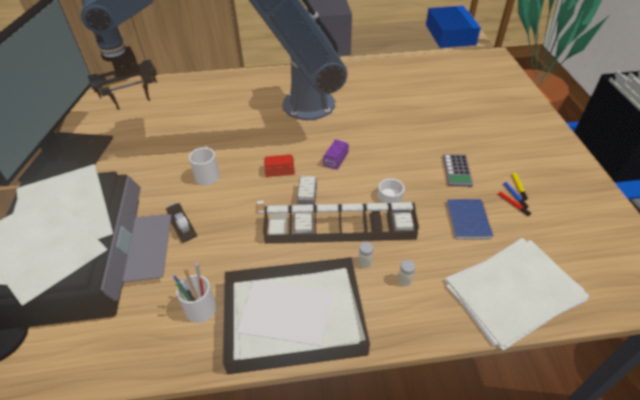

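View pics/top0.png

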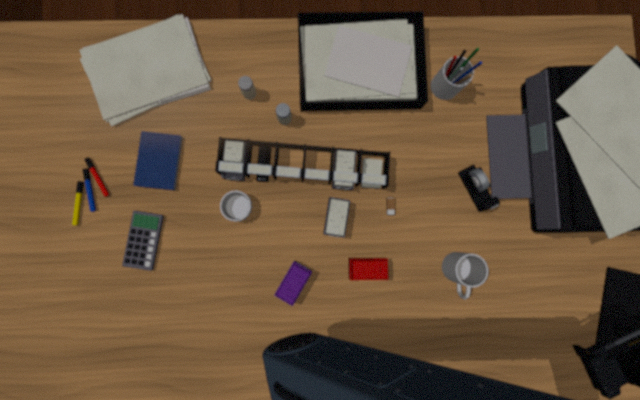

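```bash
python3 - <<'E'
import cv2
a=cv2.imread('pics/top0.png')[125:255,205:405];cv2.imwrite('pics/topc.png',cv2.resize(a,None,fx=4,fy=4,interpolation=cv2.INTER_CUBIC))
a=cv2.imread('pics/scene0.png')[165:250,250:430];cv2.imwrite('pics/scc.png',cv2.resize(a,None,fx=4,fy=4,interpolation=cv2.INTER_CUBIC))
E
```

```text
(no output)
```

View pics/topc.png

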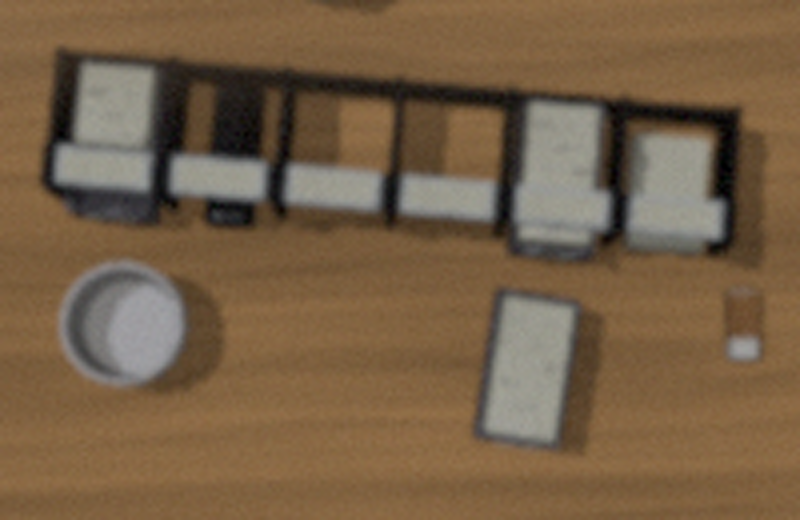

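View pics/scc.png

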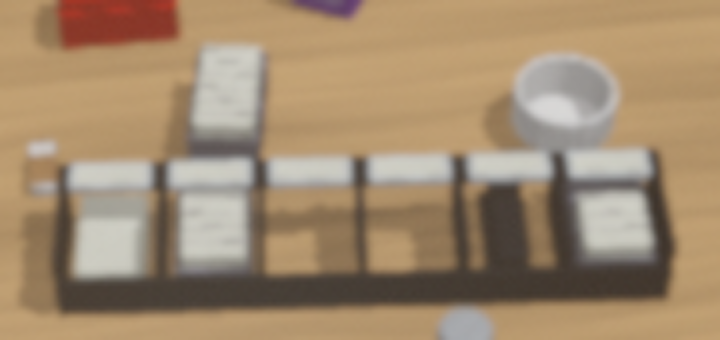

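```bash
cat > h.py <<'E'
import numpy as np,cv2,pickle
def ray(c,uv,z):
    K,R,t=(np.array(c[k]) for k in('camera_matrix','R','t'))
    d=R.T@np.linalg.inv(K)@np.array([uv[0],uv[1],1.]);o=-R.T@t
    return (o+d*(z-o[2])/d[2])
def proj(c,X):
    K,R,t=(np.array(c[k]) for k in('camera_matrix','R','t'))
    p=K@(R@np.array(X)+t);return p[:2]/p[2]
E
python3 - <<'E'
from h import *
for n,box in(('top',(125,255,205,405)),('scene',(165,250,250,430))):
    c=pickle.load(open(n+'0.pkl','rb'));p=c['pixels'];r0,r1,c0,c1=box
    a=p[r0:r1,c0:c1].astype(int);mn=a.min(2);sat=a.max(2)-mn
    m=((mn>(115 if n=='top' else 150))&(sat<45)).astype(np.uint8)
    cv2.imwrite(f'pics/m_{n}.png',cv2.resize(m*255,None,fx=4,fy=4,interpolation=0))
    N,L,S,C=cv2.connectedComponentsWithStats(m,connectivity=4)
    for i in range(1,N):
        if S[i,4]>30:
            uv=C[i]+[c0,r0]; 
            print(n,S[i].tolist(),uv.round(1),'z64',ray(c,uv,.064).round(4)[:2],'z54',ray(c,uv,.05).round(4)[:2])
            if S[i,4]>150:
                k=np.argwhere(L==i)[:,::-1].astype(np.float32)+[c0,r0]; print('   rect',cv2.minAreaRect(k.astype(np.float32)))
E
```

```text
top [14, 16, 24, 31, 541] [231.9 157.2] z64 [0.6664 0.2058] z54 [0.6694 0.2086]
   rect ((230.4560546875, 156.0982666015625), (22.262197494506836, 29.896093368530273), 2.2906100749969482)
top [129, 26, 23, 34, 609] [344.7 168.7] z64 [ 0.6298 -0.0845] z54 [ 0.6322 -0.086 ]
   rect ((345.0, 167.5), (33.0, 22.0), 90.0)
top [157, 34, 23, 26, 442] [373.3 172.4] z64 [ 0.6185 -0.1586] z54 [ 0.6207 -0.1613]
   rect ((374.014892578125, 171.35147094726562), (22.189329147338867, 24.776426315307617), 5.710593223571777)
top [43, 39, 23, 11, 206] [258.9 168.9] z64 [0.6343 0.137 ] z54 [0.6368 0.1388]
   rect ((259.0482177734375, 168.8248748779297), (22.442821502685547, 9.190869331359863), 4.085616588592529)
top [72, 41, 23, 11, 208] [287.9 171.3] z64 [0.6263 0.0624] z54 [0.6287 0.0631]
   rect ((287.941162109375, 171.2646942138672), (22.472076416015625, 9.126883506774902), 4.398705005645752)
top [100, 44, 23, 11, 207] [316.4 173.8] z64 [ 0.6181 -0.0109] z54 [ 0.6203 -0.0113]
   rect ((316.15228271484375, 173.86801147460938), (22.229080200195312, 9.262116432189941), 4.085616588592529)
top [22, 68, 2
[... 979 characters left out ...]
6158 -0.0103] z54 [ 0.6032 -0.0087]
scene [17, 40, 21, 8, 157] [277.2 208.5] z64 [ 0.6008 -0.1575] z54 [ 0.5879 -0.1579]
   rect ((277.0, 208.5), (7.0, 20.0), 90.0)
scene [42, 40, 21, 25, 432] [302.5 216.4] z64 [ 0.6425 -0.0861] z54 [ 0.6302 -0.0856]
   rect ((302.0, 217.0), (24.0, 20.0), 90.0)
scene [145, 48, 18, 15, 227] [403.2 219.9] z64 [0.6967 0.2009] z54 [0.6852 0.2055]
   rect ((403.2769775390625, 219.71539306640625), (14.388028144836426, 16.24854850769043), 82.87498474121094)
scene [19, 50, 17, 19, 276] [277.  224.4] z64 [ 0.6625 -0.1618] z54 [ 0.6505 -0.1622]
   rect ((277.0, 224.0), (18.0, 16.0), 90.0)
scene [110, 78, 13, 7, 79] [366.  246.2] z64 [0.7755 0.0762] z54 [0.7651 0.079 ]
```

```bash
python3 -c "
import cv2,numpy as np
a=cv2.imread('pics/m_top.png');b=cv2.imread('pics/m_scene.png');b=cv2.resize(b,(a.shape[1],int(b.shape[0]*a.shape[1]/b.shape[1])));o=np.vstack([a,b]);cv2.imwrite('pics/mm.png',cv2.resize(o,None,fx=.65,fy=.65))"
```

```text
(no output)
```

View pics/mm.png

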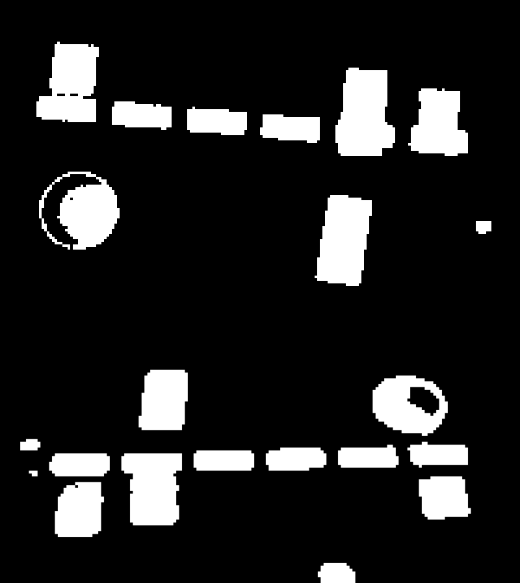

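Candidates for the tray: grey/white box at top (337,217), the pick because it stands loose in front of the rack. Purple (294,283) and red (368,269) are the excluded decoys. The trays at (232,157), (345,168) and the item at (373,172) are already in gaps. The crop confirms a grey-walled box with white cards. The gaps from the left hold a tray, the stapler, nothing, nothing, a tray and the notes.

First I turn the tool in line with the rail, with the fingers shut.

```bash
python3 -m crank '[[[0,0,0],[0,0,0.12]],[[0,0,0],[0,0,0.12]],[[0,0,0],[0,0,0.12]],[[0,0,0],[0,0,0.12]],[[0,0,0],[0,0,0]]]' 1
cat > go.py <<'E'
# offset in tool axes (cm) from current TCP to rack-frame target
from h import *; from rig import read_state; import sys
yaw=-0.109; X=np.array([np.cos(yaw),np.sin(yaw)]);Y=np.array([-X[1],X[0]]);L3=np.array([.6253,.0628])
def w(rx,ry): return L3+X*(rx+28)/1e3+Y*(ry-37)/1e3
def inv(p): d=np.array(p[:2])-L3; return np.array([d@X*1e3-28,d@Y*1e3+37])
if __name__=='__main__':
    s=read_state();rx,ry,z=map(float,sys.argv[1:4]);R=np.array(s['tcp_rot']);p=np.array(s['position'])
    d=np.append(w(rx,ry),z/1e3)-p
    print('t',round(s['time_s'],2),'rack',inv(p).round(1),'z',(p[2]*1e3).round(1),'yaw err to rack deg',np.degrees(np.arctan2(R[1,0],R[0,0])-yaw).round(2),'tilt',R[:2,2].round(4),'F',np.round(s['force'],1),'open',round(s['opening'],2));print('tool cm',(R.T@d*100).round(2))
E
python3 go.py -28 222 160
```

```text
time_s: 0.6
position: [0.227, -0.5819, 0.222]
tcp_rot: [[-0.108, -0.994, -0.0], [-0.994, 0.108, 0.001], [-0.001, 0.0, -1.0]]
force: [0.1, -0.5, -0.3]
opening: 0.633
t 0.6 rack [-353.8 -647.2] z 222.0 yaw err to rack deg -89.94 tilt [-0.0002  0.0011] F [ 0.1 -0.5 -0.3] open 0.63
tool cm [-86.88 -32.67   6.29]
```

```bash
python3 -m crank '[[[-4.3,-1.6,0],[0,0,0]],[[-4.3,-1.6,0],[0,0,0]],[[-4.3,-1.6,0],[0,0,0]],[[-4.3,-1.6,0],[0,0,0]],[[-4.3,-1.6,0],[0,0,0]],[[-4.3,-1.6,0],[0,0,0]],[[-4.3,-1.6,0],[0,0,0]],[[-4.3,-1.6,0],[0,0,0]],[[-4.3,-1.6,0],[0,0,0]],[[-4.3,-1.6,0],[0,0,0]]]'
python3 -m crank '[[[-4.3,-1.6,0],[0,0,0]],[[-4.3,-1.6,0],[0,0,0]],[[-4.3,-1.6,0],[0,0,0]],[[-4.3,-1.6,0],[0,0,0]],[[-4.3,-1.6,0],[0,0,0]],[[-4.3,-1.6,0],[0,0,0]],[[-4.3,-1.6,0],[0,0,0]],[[-4.3,-1.6,0],[0,0,0]],[[-4.3,-1.6,0],[0,0,0]],[[0,0,0],[0,0,0]]]'
python3 go.py -28 222 90
```

```text
time_s: 1.6
position: [0.4331, -0.1703, 0.2226]
tcp_rot: [[-0.105, -0.994, 0.0], [-0.994, 0.105, -0.0], [0.0, -0.0, -1.0]]
force: [0.9, -0.7, -0.5]
opening: 0.006
time_s: 2.6
position: [0.6195, 0.2024, 0.2221]
tcp_rot: [[-0.1, -0.995, 0.003], [-0.995, 0.1, 0.002], [-0.003, -0.003, -1.0]]
force: [0.4, 0.2, 0.2]
opening: 0.003
t 2.6 rack [-49.  175.1] z 222.1 yaw err to rack deg -89.49 tilt [0.0028 0.0025] F [0.4 0.2 0.2] open 0.0
tool cm [-4.63 -2.11 13.23]
```

```bash
python3 -m crank '[[[-2.3,-1.05,4.0],[0,0,0]],[[-2.3,-1.05,4.0],[0,0,0.008]],[[0,0,3.0],[0,0,0]],[[0,0,1.5],[0,0,0]],[[0,0,0],[0,0,0]],[[0,0,0],[0,0,0]]]'
python3 go.py -28 222 66
python3 - <<'E'
from rig import capture
import cv2
o=[]
for n,b in(('top',(100,230,190,350)),('scene',(130,260,300,460))):
    p=capture(n)['pixels'][b[0]:b[1],b[2]:b[3],::-1];o.append(cv2.resize(p,(400,325),interpolation=cv2.INTER_CUBIC))
cv2.imwrite('pics/a1.png',cv2.hconcat(o))
E
```

```text
time_s: 3.2
position: [0.644, 0.2399, 0.0985]
tcp_rot: [[-0.116, -0.993, 0.001], [-0.993, 0.116, 0.0], [-0.0, -0.001, -1.0]]
force: [0.0, 0.0, -0.2]
opening: 0.001
t 3.2 rack [-28.7 215.1] z 98.5 yaw err to rack deg -90.42 tilt [0.0012 0.0001] F [ 0.   0.  -0.2] open 0.0
tool cm [-0.69 -0.06  3.25]
```

View pics/a1.png

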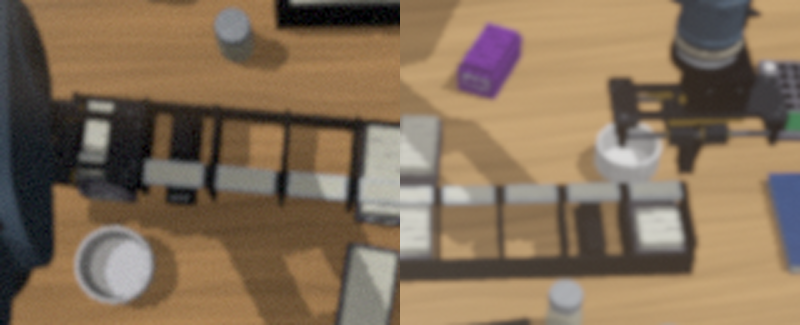

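The closed fingertip hangs about 35 mm above the rail's left end (right panel about (688,170)), and the gripper body is clear. I descend gently.

```bash
python3 -m crank '[[[-0.65,-0.06,1.2],[0,0,-0.007]],[[0,0,1.2],[0,0,0]],[[0,0,0.5],[0,0,0]],[[0,0,0],[0,0,0]],[[0,0,0],[0,0,0]]]'
python3 go.py -28 222 64; python3 -m crank '[[[0,0,0.15],[0,0,0]],[[0,0,0],[0,0,0]]]'; python3 go.py -28 222 64
```

```text
time_s: 3.8
position: [0.6445, 0.247, 0.0681]
tcp_rot: [[-0.109, -0.994, -0.001], [-0.994, 0.109, -0.0], [0.0, 0.001, -1.0]]
force: [0.6, -0.3, 0.5]
opening: 0.008
t 3.8 rack [-28.9 222.2] z 68.1 yaw err to rack deg -90.01 tilt [-0.0007 -0.0002] F [ 0.6 -0.3  0.5] open 0.01
tool cm [ 0.01 -0.09  0.41]
time_s: 4.0
position: [0.6449, 0.247, 0.0672]
tcp_rot: [[-0.109, -0.994, 0.0], [-0.994, 0.109, 0.0], [-0.0, -0.0, -1.0]]
force: [-0.9, -0.3, 0.0]
opening: 0.003
t 4.0 rack [-28.6 222.2] z 67.2 yaw err to rack deg -90.01 tilt [0.0003 0.0001] F [-0.9 -0.3  0. ] open 0.0
tool cm [ 0.02 -0.06  0.32]
```

```bash
python3 -m crank '[[[0,0,0.15],[0,0,0]],[[0,0,0.1],[0,0,0]],[[0,0,0],[0,0,0]]]'; python3 go.py -28 222 64
```

```text
time_s: 4.3
position: [0.6448, 0.247, 0.0646]
tcp_rot: [[-0.109, -0.994, 0.0], [-0.994, 0.109, 0.0], [-0.0, -0.0, -1.0]]
force: [-0.7, 0.1, -1.5]
opening: 0.006
t 4.3 rack [-28.7 222.2] z 64.6 yaw err to rack deg -90.01 tilt [0.0001 0.    ] F [-0.7  0.1 -1.5] open 0.01
tool cm [ 0.02 -0.07  0.06]
```

```bash
python3 -m crank '[[[0,0,0.05],[0,0,0]],[[0,0,0],[0,0,0]]]'; python3 go.py -28 222 64;  python3 -m crank '[[[0,0,0.05],[0,0,0]],[[0,0,0],[0,0,0]]]'; python3 go.py -28 222 64
```

```text
time_s: 4.5
position: [0.6448, 0.247, 0.0645]
tcp_rot: [[-0.109, -0.994, 0.0], [-0.994, 0.109, -0.0], [-0.0, -0.0, -1.0]]
force: [-1.4, -0.7, 2.7]
opening: 0.007
t 4.5 rack [-28.6 222.2] z 64.5 yaw err to rack deg -90.01 tilt [ 0.0003 -0.    ] F [-1.4 -0.7  2.7] open 0.01
tool cm [ 0.02 -0.06  0.05]
time_s: 4.7
position: [0.6448, 0.247, 0.0645]
tcp_rot: [[-0.109, -0.994, 0.0], [-0.994, 0.109, -0.0], [0.0, -0.0, -1.0]]
force: [-1.3, 0.3, 5.8]
opening: 0.004
t 4.7 rack [-28.7 222.2] z 64.5 yaw err to rack deg -90.01 tilt [ 0.0003 -0.    ] F [-1.3  0.3  5.8] open 0.0
tool cm [ 0.02 -0.07  0.05]
```

In contact at 5.8 N (about 6 N/mm). Now I run along the rail towards the right.

```bash
python3 -m crank '[[[0.5,0,0],[0,0,0]],[[1,0,0],[0,0,0]],[[1,0,0],[0,0,0]],[[1,0,0],[0,0,0]],[[1,0,0],[0,0,0]],[[1,0,0],[0,0,0]]]'; python3 go.py -28 37 64
```

```text
time_s: 5.3
position: [0.6398, 0.1919, 0.0645]
tcp_rot: [[-0.11, -0.994, 0.003], [-0.994, 0.11, 0.001], [-0.002, -0.003, -1.0]]
force: [-0.6, 3.7, 4.4]
opening: 0.006
t 5.3 rack [-27.6 167. ] z 64.5 yaw err to rack deg -90.05 tilt [0.0029 0.0013] F [-0.6  3.7  4.4] open 0.01
tool cm [13.    0.03  0.03]
```

```bash
python3 -m crank '[[[1,0,0.01],[0,0,0]],[[1,0,0],[0,0,0]],[[1,0,0.01],[0,0,0]],[[1,0,0],[0,0,0]],[[1,0,0.01],[0,0,0]],[[1,0,0],[0,0,0]]]'; python3 go.py -28 37 64
```

```text
time_s: 5.9
position: [0.6334, 0.1325, 0.0644]
tcp_rot: [[-0.11, -0.994, 0.004], [-0.994, 0.11, 0.002], [-0.002, -0.003, -1.0]]
force: [0.5, 3.1, 7.3]
opening: 0.007
t 5.9 rack [-27.5 107.1] z 64.4 yaw err to rack deg -90.07 tilt [0.0035 0.0015] F [0.5 3.1 7.3] open 0.01
tool cm [7.01 0.04 0.03]
```

```bash
python3 -m crank '[[[1,0,0],[0,0,0]],[[1,0,0],[0,0,0]],[[1,0,0],[0,0,0]],[[1,0,0],[0,0,0]],[[1,0,0],[0,0,0]],[[1,0,0],[0,0,0]]]'; python3 go.py -28 20 64
```

```text
time_s: 6.5
position: [0.6268, 0.0728, 0.0645]
tcp_rot: [[-0.11, -0.994, 0.003], [-0.994, 0.11, 0.001], [-0.002, -0.003, -1.0]]
force: [0.8, 3.5, 7.7]
opening: 0.006
t 6.5 rack [-27.6  47.1] z 64.5 yaw err to rack deg -90.07 tilt [0.0033 0.0014] F [0.8 3.5 7.7] open 0.01
tool cm [2.71 0.03 0.04]
```

```bash
python3 -m crank '[[[1,0,0],[0,0,0]],[[1,0,0],[0,0,0]],[[0,0,0],[0,0,0]]]'; python3 go.py -28 20 64; python3 -m crank '[[[0,0,-1],[0,0,0]],[[0,0,-3],[0,0,0]],[[0,0,-3],[0,0,0]],[[0,0,-1.5],[0,0,0]],[[0,0,0],[0,0,0]]]'; python3 go.py -133 -160 150
```

```text
time_s: 6.8
position: [0.6244, 0.0515, 0.0644]
tcp_rot: [[-0.111, -0.994, 0.003], [-0.994, 0.111, -0.0], [0.0, -0.003, -1.0]]
force: [0.4, 0.4, 7.7]
opening: 0.008
t 6.8 rack [-27.7  25.6] z 64.4 yaw err to rack deg -90.1 tilt [ 0.0026 -0.0004] F [0.4 0.4 7.7] open 0.01
tool cm [0.56 0.03 0.04]
time_s: 7.3
position: [0.6248, 0.0523, 0.1507]
tcp_rot: [[-0.109, -0.994, 0.005], [-0.994, 0.109, -0.001], [0.001, -0.005, -1.0]]
force: [0.6, -0.4, 0.4]
opening: 0.004
t 7.3 rack [-27.4  26.5] z 150.7 yaw err to rack deg -90.02 tilt [ 0.0046 -0.0011] F [ 0.6 -0.4  0.4] open 0.0
tool cm [18.66 10.55  0.04]
```

```bash
python3 -m crank '[[[3.1,1.75,0],[0,0,0]],[[3.1,1.75,0],[0,0,0]],[[3.1,1.75,0],[0,0,0]],[[3.1,1.75,0],[0,0,0]],[[3.1,1.75,0],[0,0,0]],[[3.1,1.75,0],[0,0,0]],[[0,0,0],[0,0,0]]]' -0.15
python3 -m crank '[[[0,0,0],[0,0,-0.143]],[[0,0,0],[0,0,-0.143]],[[0,0,0],[0,0,-0.143]],[[0,0,0],[0,0,-0.143]],[[0,0,0],[0,0,-0.143]],[[0,0,0],[0,0,-0.143]],[[0,0,0],[0,0,-0.143]],[[0,0,0],[0,0,-0.143]],[[0,0,0],[0,0,-0.143]],[[0,0,0],[0,0,-0.143]],[[0,0,0],[0,0,-0.143]],[[0,0,0],[0,0,0]]]'; python3 go.py -133 -160 90
```

```text
time_s: 8.0
position: [0.4952, -0.1226, 0.1469]
tcp_rot: [[-0.113, -0.994, -0.005], [-0.994, 0.113, 0.001], [-0.0, 0.005, -1.0]]
force: [0.8, 0.2, -1.0]
opening: 0.535
time_s: 9.2
position: [0.4983, -0.1195, 0.1473]
tcp_rot: [[0.994, -0.106, -0.002], [-0.106, -0.994, 0.001], [-0.002, -0.001, -1.0]]
force: [-0.1, 0.6, 0.2]
opening: 0.576
t 9.2 rack [-134.4 -158. ] z 147.3 yaw err to rack deg 0.14 tilt [-0.002  0.001] F [-0.1  0.6  0.2] open 0.58
tool cm [0.15 0.2  5.73]
```

```bash
python3 -m crank '[[[0.15,0.1,3],[0,0,0]],[[0,0,3],[0,0,0]],[[0,0,2],[0,0,0]],[[0,0,0.5],[0,0,0]],[[0,0,0],[0,0,0]]]'; python3 go.py -133 -160 15
python3 - <<'E'
from rig import capture
import cv2
o=[]
for n,b in(('top',(120,280,260,460)),('scene',(110,270,190,390))):
    p=capture(n)['pixels'][b[0]:b[1],b[2]:b[3],::-1];o.append(cv2.resize(p,(400,320),interpolation=cv2.INTER_CUBIC))
cv2.imwrite('pics/a2.png',cv2.hconcat(o))
E
```

```text
time_s: 9.7
position: [0.4996, -0.1209, 0.0623]
tcp_rot: [[0.994, -0.108, -0.002], [-0.108, -0.994, 0.001], [-0.002, -0.001, -1.0]]
force: [0.5, -0.8, 0.2]
opening: 0.574
t 9.7 rack [-132.9 -159.3] z 62.3 yaw err to rack deg 0.03 tilt [-0.0023  0.0012] F [ 0.5 -0.8  0.2] open 0.57
tool cm [0.   0.07 4.73]
```

View pics/a2.png

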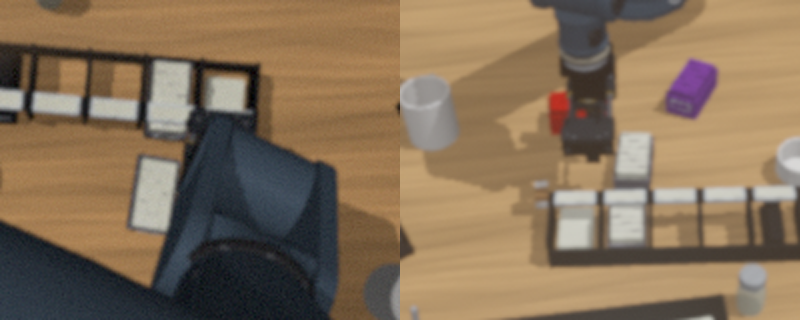

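The fingers stand right of the tray (left panel: tray (155,192), gripper right of it), clear of the rack and the eraser. I lower and push left.

```bash
python3 -m crank '[[[0,0,2],[0,0,0]],[[0,0,2],[0,0,0]],[[0,0,0.7],[0,0,0]],[[0,0,0],[0,0,0]],[[0,-1,0],[0,0,0]],[[0,-0.7,0],[0,0,0]],[[0,-0.5,0],[0,0,0]],[[0,-0.5,0],[0,0,0]],[[0,-0.5,0],[0,0,0]],[[0,-0.5,0],[0,0,0]]]'; python3 go.py -133 -0.5 15
python3 -m crank '[[[0,-0.6,0],[0,0,0]],[[0,-0.7,0],[0,0,0]],[[0,-0.7,0],[0,0,0]],[[0,-0.7,0],[0,0,0]],[[0,-0.7,0],[0,0,0]]]'; python3 go.py -133 -0.5 15
python3 - <<'E'
from rig import capture
import cv2
o=[]
for n,b in(('top',(120,280,220,420)),('scene',(110,270,230,430))):
    p=capture(n)['pixels'][b[0]:b[1],b[2]:b[3],::-1];o.append(cv2.resize(p,(400,320),interpolation=cv2.INTER_CUBIC))
cv2.imwrite('pics/a3.png',cv2.hconcat(o))
E
```

```text
time_s: 10.8
position: [0.5045, -0.0845, 0.0165]
tcp_rot: [[0.994, -0.106, 0.001], [-0.106, -0.994, -0.001], [0.001, 0.0, -1.0]]
force: [0.1, -1.6, 0.5]
opening: 0.574
t 10.8 rack [-132.1 -122.6] z 16.5 yaw err to rack deg 0.13 tilt [ 0.0007 -0.0005] F [ 0.1 -1.6  0.5] open 0.57
tool cm [ -0.06 -12.21   0.15]
time_s: 11.3
position: [0.5077, -0.0502, 0.0162]
tcp_rot: [[0.994, -0.107, -0.0], [-0.107, -0.994, 0.0], [-0.0, -0.0, -1.0]]
force: [-0.4, -1.1, 1.5]
opening: 0.574
t 11.3 rack [-132.6  -88.1] z 16.2 yaw err to rack deg 0.12 tilt [-0.0003  0.0001] F [-0.4 -1.1  1.5] open 0.57
tool cm [-0.02 -8.76  0.12]
```

View pics/a3.png

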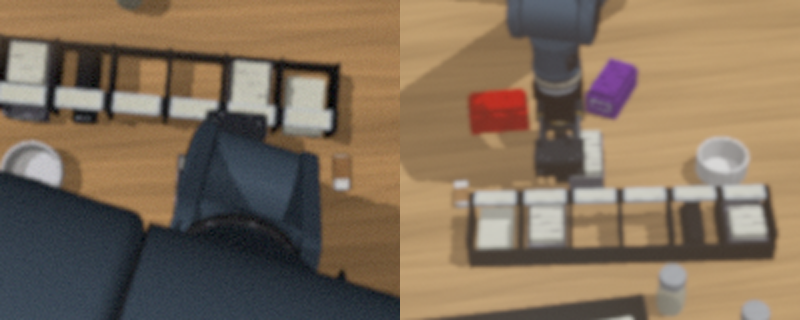

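The tray slides left squarely with the fingers (right panel (592,155)). I continue.

```bash
python3 -m crank '[[[0,-0.7,0],[0,0,0]],[[0,-0.8,0],[0,0,0]],[[0,-0.8,0],[0,0,0]],[[0,-0.8,0],[0,0,0]],[[0,-0.8,0],[0,0,0]],[[0,-0.8,0],[0,0,0]],[[0,-0.8,0],[0,0,0]],[[0,-0.8,0],[0,0,0]],[[0,-0.7,0],[0,0,0]],[[0,-0.5,0],[0,0,0]],[[0,-0.3,0],[0,0,0]],[[0,-0.2,0],[0,0,0]]]'; python3 go.py -133 -0.5 15
python3 - <<'E'
from rig import capture
import cv2
o=[]
for n,b in(('top',(120,280,200,400)),('scene',(110,270,230,430))):
    p=capture(n)['pixels'][b[0]:b[1],b[2]:b[3],::-1];o.append(cv2.resize(p,(400,320),interpolation=cv2.INTER_CUBIC))
cv2.imwrite('pics/a4.png',cv2.hconcat(o))
E
```

```text
time_s: 12.6
position: [0.5164, 0.0289, 0.0163]
tcp_rot: [[0.994, -0.107, -0.0], [-0.107, -0.994, -0.0], [-0.0, 0.0, -1.0]]
force: [0.1, -1.2, -1.6]
opening: 0.572
t 12.6 rack [-132.6   -8.5] z 16.3 yaw err to rack deg 0.13 tilt [-0.     -0.0001] F [ 0.1 -1.2 -1.6] open 0.57
tool cm [-0.04 -0.8   0.13]
```

View pics/a4.png

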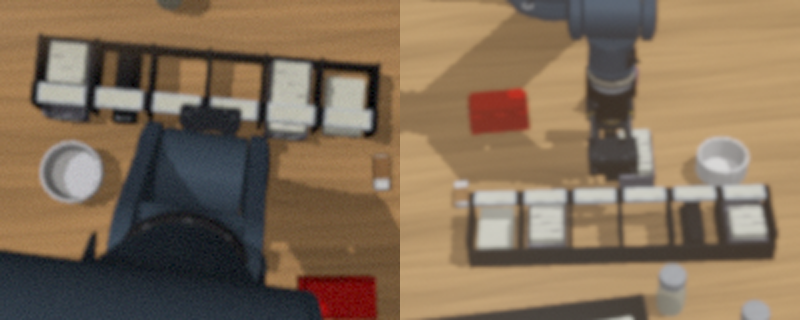

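```bash
python3 -m crank '[[[0,-0.3,0],[0,0,0]],[[0,-0.2,0],[0,0,0]],[[0,0,0],[0,0,0]],[[0,0.7,0],[0,0,0]],[[0,1.3,0],[0,0,0]],[[0,0,-3],[0,0,0]],[[0,0,-4],[0,0,0]],[[0,0,-4],[0,0,0]],[[-4,1,0],[0,0,0]],[[-4,1,0],[0,0,0]],[[0,0,0],[0,0,0]]]'; python3 go.py -210 37 120
python3 - <<'E'
from rig import capture
import cv2,pickle
o=[]
for n,b in(('top',(120,280,200,400)),('scene',(140,240,290,415))):
    c=capture(n);pickle.dump(c,open(n+'5.pkl','wb'));p=c['pixels'][b[0]:b[1],b[2]:b[3],::-1];o.append(cv2.resize(p,(400,320),interpolation=cv2.INTER_CUBIC))
cv2.imwrite('pics/a5.png',cv2.hconcat(o))
E
```

```text
time_s: 13.8
position: [0.4246, 0.003, 0.1259]
tcp_rot: [[0.994, -0.108, -0.011], [-0.108, -0.994, 0.002], [-0.011, -0.001, -1.0]]
force: [0.1, 0.9, 0.1]
opening: 0.574
t 13.8 rack [-221.   -44.3] z 125.9 yaw err to rack deg 0.03 tilt [-0.0107  0.0024] F [0.1 0.9 0.1] open 0.57
tool cm [ 1.11 -8.13  0.59]
```

View pics/a5.png

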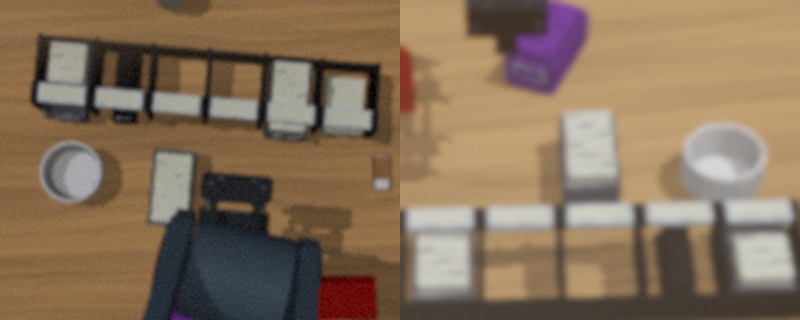

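The tray now stands in front of the third gap (left panel (172,187)). I measure it.

```bash
cat > tray.py <<'E'
from h import *; from go import inv,yaw
import sys
def meas(tag,boxes):
  for n,box in boxes:
    c=pickle.load(open(n+tag+'.pkl','rb'));r0,r1,c0,c1=box
    a=c['pixels'][r0:r1,c0:c1].astype(int);mn=a.min(2);sat=a.max(2)-mn
    m=((mn>(115 if n=='top' else 150))&(sat<45)).astype(np.uint8)
    N,L,S,C=cv2.connectedComponentsWithStats(m,connectivity=4)
    for i in range(1,N):
        if S[i,4]<120: continue
        P=np.argwhere(L==i)[:,::-1]+[c0,r0]
        W=np.array([inv(ray(c,p,.05)) for p in P]);mu=W.mean(0)
        ev,v=np.linalg.eigh(np.cov((W-mu).T));a=v[:,1]*np.sign(v[0,1])
        print(n,S[i,4],'px',P.mean(0).round(1),'rack@z50',mu.round(1),'long-axis deg',np.degrees(np.arctan2(a[1],a[0])).round(1),'min',W.min(0).round(),'max',W.max(0).round())
if __name__=='__main__':
    meas('0',[('top',(190,240,315,360)),('scene',(170,200,292,322))])
    print('now');meas('5',[('top',(185,240,265,305)),('scene',(170,203,350,390))])
E
python3 tray.py
```

```text
top 580 px [336.9 217. ] rack@z50 [-133.2  -99.4] long-axis deg -4.5 min [-177. -124.] max [-89. -74.]
scene 316 px [306.3 186.1] rack@z50 [-133.4  -99.1] long-axis deg -5.3 min [-180. -125.] max [-90. -75.]
now
top 570 px [284.9 212.3] rack@z50 [-132.3   36.1] long-axis deg -7.0 min [-180.   11.] max [-91.  58.]
scene 148 px [353.  184.7] rack@z50 [-134.8   48.1] long-axis deg -2.1 min [-184.   36.] max [-90.  59.]
scene 172 px [384.7 187. ] rack@z50 [-121.2  146.8] long-axis deg -6.4 min [-161.  128.] max [-77. 165.]
```

```bash
python3 - <<'E'
from tray import *
meas('5',[('scene',(165,203,325,382))])
c=pickle.load(open('top5.pkl','rb'));a=c['pixels'].astype(int)
def edge(c,rows,c0,c1,thr):
    L=[];Rr=[]
    for r in rows:
        k=[x for x in range(c0,c1) if a[r,x].min()>thr and np.ptp(a[r,x])<45]
        L.append(inv(ray(c,(min(k),r),.05)));Rr.append(inv(ray(c,(max(k),r),.05)))
    for n,e in(('left',L),('right',Rr)):
        e=np.array(e);p=np.polyfit(e[:,0],e[:,1],1);print(n,'deg',np.degrees(np.arctan(p[0])).round(1),'y at -133',np.polyval(p,-133).round(1))
edge(c,range(198,228),265,305,115)
c0=pickle.load(open('top0.pkl','rb'));a=c0['pixels'].astype(int);edge(c0,range(203,231),315,365,115)
c=pickle.load(open('scene5.pkl','rb'));a=c['pixels'].astype(int);edge(c,range(178,197),325,382,150)
E
```

```text
scene 321 px [348.9 184.6] rack@z50 [-135.9   35.4] long-axis deg -1.4 min [-184.   11.] max [-90.  59.]
left deg -0.7 y at -133 56.8
right deg -6.6 y at -133 14.7
left deg -4.6 y at -133 -78.2
right deg -4.1 y at -133 -120.7Traceback (most recent call last):
  File "<stdin>", line 13, in <module>
  File "<stdin>", line 8, in edge
ValueError: min() iterable argument is empty
```

Tray at about rack (-133, 35.5), 1° off the rack axis, so a straight push will do. I turn the tool back and narrow the fingers to fit inside the tray's width.

```bash
python3 -m crank '[[[0,0,0],[0,0,0.143]],[[0,0,0],[0,0,0.143]],[[0,0,0],[0,0,0.143]],[[0,0,0],[0,0,0.143]],[[0,0,0],[0,0,0.143]],[[0,0,0],[0,0,0.143]],[[0,0,0],[0,0,0.143]],[[0,0,0],[0,0,0.143]],[[0,0,0],[0,0,0.143]],[[0,0,0],[0,0,0.143]],[[0,0,0],[0,0,0.143]],[[0,0,0],[0,0,0]]]' 0.6; python3 go.py -215 36 70
```

```text
time_s: 15.1
position: [0.4351, 0.0017, 0.1262]
tcp_rot: [[-0.109, -0.994, 0.002], [-0.994, 0.109, -0.001], [0.0, -0.002, -1.0]]
force: [0.5, -0.5, -0.8]
opening: 0.201
t 15.1 rack [-210.5  -44.4] z 126.2 yaw err to rack deg -90.01 tilt [ 0.0022 -0.0005] F [ 0.5 -0.5 -0.8] open 0.2
tool cm [-8.05  0.47  5.62]
```

```bash
python3 -m crank '[[[-4,0.2,0],[0,0,0]],[[-4,0.3,0],[0,0,0]],[[0,0,3],[0,0,0]],[[0,0,2.5],[0,0,0]],[[0,0,0],[0,0,0]],[[0,0,0],[0,0,0]]]'; python3 go.py -215 36 17
python3 - <<'E'
from rig import capture
import cv2
o=[]
for n,b in(('top',(120,280,200,400)),('scene',(110,230,270,420))):
    p=capture(n)['pixels'][b[0]:b[1],b[2]:b[3],::-1];o.append(cv2.resize(p,(400,320),interpolation=cv2.INTER_CUBIC))
cv2.imwrite('pics/a6.png',cv2.hconcat(o))
E
```

```text
time_s: 15.7
position: [0.4374, 0.0823, 0.0711]
tcp_rot: [[-0.107, -0.994, -0.0], [-0.994, 0.107, 0.0], [-0.0, 0.0, -1.0]]
force: [0.5, -0.2, 0.7]
opening: 0.199
t 15.7 rack [-216.9   36. ] z 71.1 yaw err to rack deg -89.92 tilt [-0.0004  0.0001] F [ 0.5 -0.2  0.7] open 0.2
tool cm [-0.   -0.19  5.41]
```

View pics/a6.png

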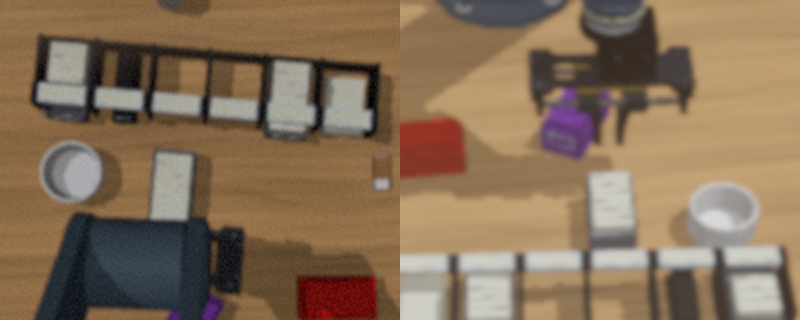

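```bash
python3 - <<'E'
from tray import *
c=pickle.load(open('top0.pkl','rb'));a=c['pixels'].astype(int)
m=(a[...,2]>a[...,1]+30)&(a[...,0]>a[...,1]+15);m[:240]=0;m[320:]=0
P=np.argwhere(m[:,250:330])[:,::-1]+[250,0]
for z in(0,.05):
    W=np.array([inv(ray(c,p,z)) for p in P]);print(len(W),W.min(0),W.max(0),W[W[:,0].argmax()])
E
```

```text
804 [-373.20181624  -42.87862732] [-261.46368296   46.08266435] [-2.61463683e+02  1.70296968e-01]
804 [-363.38738873  -42.07673652] [-257.28578796   42.39698051] [-257.28578796   -1.19937761]
```

The purple box is more than 30 mm from the fingers. I lower and push in.

```bash
python3 -m crank '[[[0,0,2],[0,0,0]],[[0,0,2],[0,0,0]],[[0,0,1.3],[0,0,0]],[[0,0,0],[0,0,0]],[[0,-0.8,0],[0,0,0]],[[0,-0.6,0],[0,0,0]],[[0,-0.5,0],[0,0,0]],[[0,-0.5,0],[0,0,0]],[[0,-0.5,0],[0,0,0]],[[0,-0.5,0],[0,0,0]],[[0,-0.5,0],[0,0,0]],[[0,-0.5,0],[0,0,0]]]'; python3 go.py -62.5 36 17
python3 -m crank '[[[0,-0.6,0],[0,0,0]],[[0,-0.6,0],[0,0,0]],[[0,-0.6,0],[0,0,0]],[[0,-0.5,0],[0,0,0]],[[0,-0.2,0],[0,0,0]]]'; python3 go.py -62.5 36 17
python3 - <<'E'
from rig import capture
import cv2,pickle
o=[]
for n,b in(('top',(120,280,200,400)),('scene',(150,230,290,410))):
    c=capture(n);pickle.dump(c,open(n+'7.pkl','wb'));p=c['pixels'][b[0]:b[1],b[2]:b[3],::-1];o.append(cv2.resize(p,(400,320) if n=='top' else (400,267),interpolation=cv2.INTER_CUBIC))
o[1]=cv2.copyMakeBorder(o[1],0,53,0,0,0)
cv2.imwrite('pics/a7.png',cv2.hconcat(o))
E
```

```text
time_s: 17.0
position: [0.4807, 0.0777, 0.0182]
tcp_rot: [[-0.109, -0.994, -0.001], [-0.994, 0.109, 0.0], [0.0, 0.001, -1.0]]
force: [-2.2, -0.2, 2.2]
opening: 0.201
t 17.0 rack [-173.4   36.1] z 18.2 yaw err to rack deg -90.01 tilt [-0.0005  0.    ] F [-2.2 -0.2  2.2] open 0.2
tool cm [ 1.000e-02 -1.109e+01  1.200e-01]
time_s: 17.5
position: [0.5066, 0.0748, 0.0182]
tcp_rot: [[-0.109, -0.994, 0.001], [-0.994, 0.109, -0.0], [-0.0, -0.001, -1.0]]
force: [-1.2, 0.0, 0.7]
opening: 0.202
t 17.5 rack [-147.3   36. ] z 18.2 yaw err to rack deg -90.02 tilt [ 0.0013 -0.0001] F [-1.2  0.   0.7] open 0.2
tool cm [-0.   -8.48  0.13]
```

View pics/a7.png

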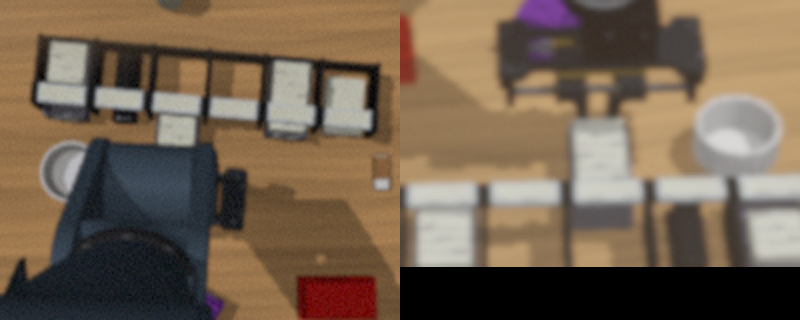

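```bash
python3 - <<'E'
from tray import *
meas('7',[('scene',(168,203,335,382))])
from go import w
c=pickle.load(open('scene7.pkl','rb'));a=c['pixels'].astype(int)
for r in range(182,198,2):
    k=[x for x in range(340,382) if a[r,x].min()>150 and np.ptp(a[r,x])<45]
    if k: A,B=inv(ray(c,(min(k),r),.05)),inv(ray(c,(max(k),r),.05));print(r,A.round(1),B.round(1),((A+B)/2).round(1))
for y in (0,74):  # divider bottoms/top fronts
    print(y,proj(c,np.append(w(-45,y),.058)).round(1))
E
```

```text
scene 240 px [349.9 194.8] rack@z50 [-91.1  35.5] long-axis deg 1.1 min [-125.   11.] max [-60.  59.]
182 [-143.8  134.4] [-143.6  137.6] [-143.7  136. ]
184 [-134.9  130.3] [-134.7  136.6] [-134.8  133.5]
186 [-126.1  126.3] [-125.8  135.7] [-126.  131.]
188 [-121.    15.9] [-117.   134.7] [-119.    75.3]
190 [-112.3   12.3] [-108.3  133.8] [-110.3   73. ]
192 [-103.6   11.9] [-99.6 132.8] [-101.6   72.3]
194 [-95.   11.4] [-93.5  57.8] [-94.2  34.6]
196 [-86.4  14.1] [-84.9  57.2] [-85.7  35.6]
0 [339.1 204.2]
74 [363.7 203.6]
```

Centred at y ≈ 35 mm, so it clears both dividers by at least 4 mm. I continue.

```bash
python3 -m crank '[[[0,-0.6,0],[0,0,0]],[[0,-0.6,0],[0,0,0]],[[0,-0.6,0],[0,0,0]],[[0,-0.6,0],[0,0,0]],[[0,-0.6,0],[0,0,0]],[[0,-0.6,0],[0,0,0]],[[0,-0.5,0],[0,0,0]]]'; python3 go.py -62.5 36 17
python3 -m crank '[[[0,-0.6,0],[0,0,0]],[[0,-0.6,0],[0,0,0]],[[0,-0.6,0],[0,0,0]],[[0,-0.5,0],[0,0,0]],[[0,-0.3,0],[0,0,0]],[[0,-0.2,0],[0,0,0]]]'; python3 go.py -62.5 36 17
```

```text
time_s: 18.3
position: [0.5469, 0.0704, 0.0182]
tcp_rot: [[-0.109, -0.994, 0.0], [-0.994, 0.109, -0.0], [-0.0, -0.0, -1.0]]
force: [-1.2, -0.6, 0.6]
opening: 0.2
t 18.3 rack [-106.8   36. ] z 18.2 yaw err to rack deg -90.01 tilt [ 0.0005 -0.    ] F [-1.2 -0.6  0.6] open 0.2
tool cm [ 0.   -4.43  0.13]
time_s: 18.9
position: [0.574, 0.0674, 0.0183]
tcp_rot: [[-0.109, -0.994, -0.001], [-0.994, 0.109, 0.0], [0.0, 0.001, -1.0]]
force: [-2.8, 0.6, 0.6]
opening: 0.201
t 18.9 rack [-79.5  36. ] z 18.3 yaw err to rack deg -90.01 tilt [-0.0006  0.    ] F [-2.8  0.6  0.6] open 0.2
tool cm [ 0.   -1.7   0.13]
```

```bash
python3 -m crank '[[[0,-0.3,0],[0,0,0]],[[0,-0.3,0],[0,0,0]],[[0,-0.3,0],[0,0,0]],[[0,-0.2,0],[0,0,0]],[[0,0,0],[0,0,0]]]'; python3 go.py -62.5 36 17
python3 -m crank '[[[0,-0.2,0],[0,0,0]],[[0,-0.2,0],[0,0,0]],[[0,0,0],[0,0,0]]]'; python3 go.py -62.5 36 17
```

```text
time_s: 19.4
position: [0.5858, 0.0661, 0.0183]
tcp_rot: [[-0.109, -0.994, 0.001], [-0.994, 0.109, -0.0], [-0.0, -0.001, -1.0]]
force: [0.7, -0.2, -0.1]
opening: 0.199
t 19.4 rack [-67.7  36. ] z 18.3 yaw err to rack deg -90.02 tilt [ 0.0014 -0.0001] F [ 0.7 -0.2 -0.1] open 0.2
tool cm [ 0.   -0.52  0.13]
time_s: 19.7
position: [0.589, 0.0658, 0.0183]
tcp_rot: [[-0.109, -0.994, -0.0], [-0.994, 0.109, -0.0], [0.0, 0.0, -1.0]]
force: [-1.8, 0.0, 0.9]
opening: 0.2
t 19.7 rack [-64.4  36. ] z 18.3 yaw err to rack deg -90.01 tilt [-0. -0.] F [-1.8  0.   0.9] open 0.2
tool cm [ 0.   -0.19  0.13]
```

Creep until the back panel is felt.

```bash
python3 -m crank '[[[0,-0.1,0],[0,0,0]],[[0,-0.1,0],[0,0,0]],[[0,0,0],[0,0,0]]]'; python3 go.py -62.5 36 17
python3 -m crank '[[[0,-0.1,0],[0,0,0]],[[0,0,0],[0,0,0]]]'; python3 go.py -62.5 36 17
python3 -m crank '[[[0,-0.1,0],[0,0,0]],[[0,0,0],[0,0,0]]]'; python3 go.py -62.5 36 17
```

```text
time_s: 20.0
position: [0.589, 0.0658, 0.0181]
tcp_rot: [[-0.109, -0.994, -0.004], [-0.994, 0.109, 0.0], [0.0, 0.004, -1.0]]
force: [-5.7, 0.8, 3.4]
opening: 0.201
t 20.0 rack [-64.4  36. ] z 18.1 yaw err to rack deg -90.0 tilt [-0.0041  0.0003] F [-5.7  0.8  3.4] open 0.2
tool cm [ 0.   -0.19  0.11]
time_s: 20.2
position: [0.589, 0.0658, 0.0181]
tcp_rot: [[-0.109, -0.994, -0.006], [-0.994, 0.109, 0.0], [0.0, 0.006, -1.0]]
force: [-6.9, 0.8, 4.6]
opening: 0.199
t 20.2 rack [-64.5  36. ] z 18.1 yaw err to rack deg -90.0 tilt [-0.0062  0.0005] F [-6.9  0.8  4.6] open 0.2
tool cm [ 0.   -0.2   0.11]
time_s: 20.4
position: [0.5889, 0.0658, 0.018]
tcp_rot: [[-0.109, -0.994, -0.008], [-0.994, 0.109, 0.001], [0.0, 0.008, -1.0]]
force: [-8.3, 1.0, 6.2]
opening: 0.197
t 20.4 rack [-64.5  36. ] z 18.0 yaw err to rack deg -89.99 tilt [-0.0083  0.0006] F [-8.3  1.   6.2] open 0.2
tool cm [ 0.  -0.2  0.1]
```

It has stopped dead with rising force, 2 mm from the predicted spot, so it is against the back. I back off straight, lift, and look.

```bash
python3 -m crank '[[[0,0.5,0],[0,0,0]],[[0,1.5,0],[0,0,0]],[[0,3,0],[0,0,0]],[[0,4,0],[0,0,0]],[[0,0,-4],[0,0,0]],[[0,0,-4.5],[0,0,0]],[[0,4,-4.5],[0,0,0]],[[4.5,0,0],[0,0,0]],[[4.5,0,0],[0,0,0]],[[4.5,0,0],[0,0,0]],[[4.5,0,0],[0,0,0]],[[0,0,0],[0,0,0]]]'; python3 go.py -62.5 36 17
python3 - <<'E'
from rig import capture
import cv2,pickle
o=[]
for n,b in(('top',(120,280,200,400)),('scene',(150,250,255,430))):
    c=capture(n);pickle.dump(c,open(n+'8.pkl','wb'));cv2.imwrite(f'pics/{n}8.png',c['pixels'][:,:,::-1]);p=c['pixels'][b[0]:b[1],b[2]:b[3],::-1];o.append(cv2.resize(p,(400,320),interpolation=cv2.INTER_CUBIC))
cv2.imwrite('pics/a8.png',cv2.hconcat(o))
E
```

```text
time_s: 21.6
position: [0.4535, -0.1064, 0.1414]
tcp_rot: [[-0.116, -0.993, 0.007], [-0.993, 0.116, -0.005], [0.004, -0.007, -1.0]]
force: [-0.2, 1.9, -0.6]
opening: 0.197
t 21.6 rack [-180.4 -149.9] z 141.4 yaw err to rack deg -90.41 tilt [ 0.0069 -0.0047] F [-0.2  1.9 -0.6] open 0.2
tool cm [-18.72 -11.56  12.46]
```

View pics/a8.png

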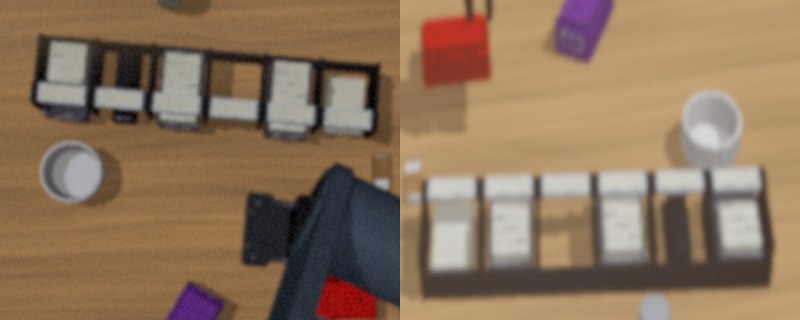

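View pics/scene8.png

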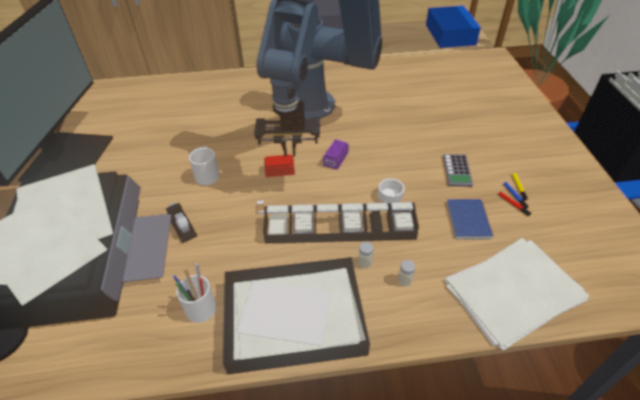

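The tray sits in the third gap from the left (left panel (180,88)) and looks level with the trays in gaps 1 and 5. I check that numerically and check the bystanders.

```bash
python3 - <<'E'
from tray import *
from go import w
# intensity profiles along rack x through each tray centre, at z=.05, both views
for n in('top','scene'):
    c=pickle.load(open(n+'8.pkl','rb'));g=c['pixels'].min(2).astype(np.float32)
    for y in(185,37,-111):
        xs=np.arange(-75,60,1.)
        best=[]
        for dy in(-12,-6,0,6,12):
            uv=np.array([proj(c,np.append(w(x,y+dy),.05)) for x in xs],np.float32)
            best.append(cv2.remap(g,uv[:,0].copy(),uv[:,1].copy(),cv2.INTER_LINEAR).ravel())
        v=np.mean(best,0);d=np.gradient(cv2.GaussianBlur(v[None],(9,1),2).ravel())
        print(n,y,'back edge x',xs[60:][d[60:].argmin()],'front rise x',xs[:35][d[:35].argmax()], 'vals',v[::6].round().astype(int))
    a=cv2.absdiff(pickle.load(open(n+'0.pkl','rb'))['pixels'],c['pixels']).max(2);m=(cv2.medianBlur(a,5)>40).astype(np.uint8)
    N,L,S,C=cv2.connectedComponentsWithStats(m)
    print([(S[i].tolist()) for i in range(1,N) if S[i,4]>15])
E
```

```text
top 185 back edge x 44.0 front rise x -41.0 vals [ 68  67  64  71  65  54  94 156 157 157 149 133 155 157 154 153 151 149
 149 144  83  59  75]
top 37 back edge x 43.0 front rise x -48.0 vals [ 61  64  59  63  86 142 141 158 156 156 162 159 155 154 154 153 152 149
 151 142  79  55  70]
top -111 back edge x 44.0 front rise x -48.0 vals [ 68  65  57  72  86 144 142 154 156 156 162 158 153 154 154 151 154 151
 153 147  82  57  73]
[[280, 145, 23, 23, 452], [280, 176, 19, 8, 104], [262, 198, 176, 202, 16060], [422, 314, 218, 86, 9427], [288, 386, 8, 8, 25], [150, 391, 84, 9, 554]]
scene 185 back edge x 54.0 front rise x -55.0 vals [147 140 136 155 188 196 194 183 147 105 122 170 192 193 190 193 191 191
 192 178 143 117  76]
scene 37 back edge x 55.0 front rise x -56.0 vals [115 114 118 149 187 195 195 185 161 163 184 194 192 191 188 190 192 189
 190 174 142 130  95]
scene -111 back edge x 55.0 front rise x -57.0 vals [106 106 113 146 183 194 194 184 162 164 186 193 188 190 188 189 191 190
 192 177 145 127  90]
[[81, 0, 76, 108, 3720], [249, 0, 26, 21, 299], [322, 0, 60, 94, 2843], [305, 5, 7, 6, 31], [313, 13, 5, 5, 18], [321, 24, 12, 16, 105], [256, 26, 36, 79, 1731], [243, 95, 7, 9, 32], [254, 105, 87, 50, 1704], [263, 112, 8, 4, 26], [103, 119, 73, 39, 1507], [217, 150, 19, 8, 103], [225, 162, 13, 6, 50], [217, 174, 30, 13, 204], [295, 176, 21, 29, 527], [237, 185, 18, 6, 68], [257, 185, 12, 5, 50], [271, 185, 10, 4, 33], [341, 212, 21, 21, 350]]
```

The tray's edge profile matches the home tray in gap 5 to within 1 mm. The only image changes are the tray, the arm and the shadows.

```bash
python3 -c "
from rig import bot,read_state
s=read_state();print(s['time_s'],s['force']);print(bot.hand_in())"
```

```text
21.7 [ 0.05710416  1.05667114 -0.5335233 ]
the job is handed in; nothing more can be done
None
```

I counted off the gaps on the label rail and pushed the loose tray fully home in the third gap from the left. I handed the job in at 21.7 s.

- **Rail count:** The shut fingertip ran along the rail from its left end (rack y 222) over the first, second and third gaps, ending at y 26. At each reading it was on the rail, pressing with about 4–8 N.
- **Tray push:** I pushed the tray sideways with the open fingers until it was in line with the third gap. I then pushed it straight in from behind until the force rose against the back panel. It was never gripped or lifted.

**Last checks:**
- In both views the tray's front and back edges match the home tray in the fifth gap to within 1 mm.
- The fingers stopped 2 mm short of my predicted end point. I put that down to my estimate of the finger and label-frame thickness, since the tray itself measures level.
- The before/after images show no bystander moved; the only differences are the tray, the arm and shadows. The parts hidden by the arm could not be compared.
- The gripper stood clear at a height of 141 mm, touching nothing.

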